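# Open the terminal cover of the heat-sink box

## Task

Open up the terminals of the grey box that carries the finned heat sink: press its latch tab fully in with a fingertip, then push the released white cover from behind, away along its box until it is completely out of its rails, and leave it lying flat on top of the box. Only press and push, never lift or tip the cover, and leave the box with the dial and the loose things around undisturbed.

Things in the scene. Friction and masses are not known exactly. Their poses are not given: they have to be found in the camera images.
- sink_box: The box to open: fixed grey box, 230 (own x) x 170 mm (own y), flat top (deck) 75 mm above the table; origin: centre of its underside. On the deck: cover, latch tab, loose brass post near the far +y corner, and at the near +y corner a finned aluminium heat sink 50 x 40 mm, 25 mm high, centre at box (-75, 50) mm. An end stop 12 mm high stands along the far +x edge.
- sink_seat (a point): Seat of the cover on the heat-sink box: deck level, box (-30, -35) mm, axes of the box; the cover's origin starts here, over an open well 50 x 50 mm, 17 mm deep. Aluminium rails 10.5 mm high, lips over the cover's flanges, run along both sides from 35 mm behind to 13 mm ahead of this point, reaching 44.5 mm sideways. 50 mm of free deck lies behind the cover.
- sink_cover: White terminal cover of the heat-sink box, loose, about 60 g. Base plate 70 (own x) x 76 mm (own y), 5 mm thick, with a dome 70 x 56 mm, top 18 mm above the underside. A flat ear reaches 74 mm sideways at own +y, x +18 to +35 mm, 5 to 10 mm above the underside. Origin: centre of the underside. Slides only to +x, lightly (under 2 N); clear of the rails after 50 mm, end stop at 97 mm.
- sink_cover_rear (a point): Middle of the cover's upright rear face, where to push it: 35 mm behind its origin (own -x), 9 mm above the deck; the face is 56 mm wide and 18 mm high. Axes of the cover.
- sink_tab (a joint): Latch tab of the heat-sink box. Value: how far it is pressed straight down, m: 0 to 0.0015 at the start (up, blocking the cover's ear), 0.0095 fully in, at a hard stop. It takes about 4 N to move, and stays where it is left (no spring). From 0.008 on the ear passes freely over it.
- sink_tab_top (a point): Centre of the top face of that tab, a white block 40 (box x) x 30 mm (box y) just ahead of the cover's ear, centre at box (27, 26) mm. Top 12 mm above the deck when up, 2.5 mm when fully in. Axes of the box.
- dial_box: To be left alone: a box just like the other with an equal cover and tab, but at its near +y corner a round black dial 40 mm across, 24 mm high, in place of the heat sink. Origin: centre of its underside.
- dial_cover: Cover of the dial box, the same as the other; must stay latched on its seat.
- dial_tab (a joint): Latch tab of the dial box, the same as the other; must not be pressed. Value: how far it is pressed down, m, 0 at the start.
- sink_post: Bystander: loose brass post 18 mm across, 26 mm high, standing on the heat-sink box about (85, 66) mm in its frame. Origin under its centre.
- dial_post: Bystander: loose brass post like the other, on the dial box. Origin under its centre.
- cup: Bystander: white cup 68 mm across, 70 mm high, beyond the boxes.
- egg: Bystander: turned wooden knob, egg-like, 44 mm across, 52 mm high, beyond the boxes.
- driver: Bystander: screwdriver 160 mm long lying on the table between the boxes, pointing away from the robot.
- jar: Bystander: amber jar 56 mm across, 70 mm high, at the left.
- relay: Bystander: green relay block 50 x 30 x 28 mm, beyond the boxes.
- reel: Bystander: grey ring-shaped reel 70 mm across, 30 mm high, at the right.
Not all that is in view belongs to the job. Leave any black look-alike of the sink_cover alone.

How it is judged (in metres and radians):
On the way, in this order (a step that is already met when the one before it is completed fails the run):
1. the tab of the heat-sink box is pressed in while its cover is still on its seat (value of joint sink_tab above 0.0075 m and x of sink_cover in the frame of sink_box below -0.02 m), for 0.1 s.
2. the cover has been pushed out of its rails, flat on the deck (x of sink_cover in the frame of sink_box above 0.022 m and height (world z) of sink_cover between 0.071 and 0.081 m and angle between sink_cover's own z axis and vertical below 0.1 rad), for 0.1 s.
At the end, for the whole second after the job is handed in: The heat-sink box's cover lies flat (within 0.1 rad, underside within 6 mm of the deck) and still on top of its box, 52 to 102 mm along from its seat, within 30 mm sideways and 0.5 rad of straight; its tab is in (over 6.5 mm); the dial box's cover has moved under 6 mm and its tab under 3 mm (all of step 2 and x of sink_cover in the frame of sink_box below 0.072 m and y of sink_cover in the frame of sink_box between -0.065 and -0.005 m and angle between the x axis of sink_cover and the x axis of sink_box, either way round below 0.5 rad and linear speed of sink_cover below 0.01 m/s and value of joint sink_tab above 0.0065 m and distance of dial_cover from where it was at the start of the episode below 0.006 m and value of joint dial_tab below 0.003 m); the robot touches nothing.
It fails at once if the heat-sink box's cover is lifted more than 10 mm or tipped more than 0.25 rad (height (world z) of sink_cover above 0.085 m or angle between sink_cover's own z axis and vertical above 0.25 rad).
It fails at once if the dial box's cover is moved over 8 mm or its tab pressed over 4 mm (distance of dial_cover from where it was at the start of the episode above 0.008 m or value of joint dial_tab above 0.004 m).
It fails at once if a bystander is moved more than 20 mm (distance of any of sink_post, dial_post, cup, egg, driver, jar, relay, reel from where it was at the start of the episode above 0.02 m).
It also fails if it takes over 38 s, if anything falls off the work surface, if the arm or the gripper's body presses on something with over 40 N, if the wrist force passes 120 N, or if a joint passes its speed limit or range.

## Robot

A 6-joint arm with a two-finger parallel gripper is mounted at the origin on the work surface. World frame = base frame: x ahead of the robot, y to its left, z up, the work surface at z = 0. Lengths are in mm, angles in rad, forces in N, time in s.
With the tool pointing down it reaches from about 275 to 850 mm from the base axis. Payload 19 kg.
Tool frame: the origin (TCP) lies at the very end of the fingers, on their centre line; the grasp point (between the pads) lies 19 mm behind it; z points along the fingers, y is the line along which they close (so a half turn about z gives the same grasp; the last joint's range is limited). The gripper opens to 85 mm and grips with 20 to 120 N. Pads are 22 mm wide; open, the fingers measure 114 mm over their backs; the gripper's body (76 mm by 85 mm) begins 54 mm behind the grasp point. The pads swing forward as they close: fully open they stand 13 mm farther back than shut.
Start: joints at [1.087, 0.15, 1.437, -0, 1.554, -0.134], TCP at [197.061, 540.146, 231.267] pointing down, gripper open.
Joint ranges: [-2.8, 2.8], [-0.68, 2.1], [0.12, 2.68], [-1.39, 4.53], [0.16, 2.79], [-2.81, 2.81]. Speed limits (rad/s): [1.89, 1.89, 2.22, 3.01, 3.01, 3.01].

## Interface

Orientations are given as a rotation vector (axis times angle).
In Python, from cell import telemetry, optics, order gives the robot as it stands.
- The arm moves only by the tool step_arm, never from a script. Its argument "commands" is a list of rows, each a list of 2 entries, a list of its own where there are three numbers: the shift along the tool's x, y, z in cm, then the turn about the tool's z in rad. A call has 1 to 12 rows; each row shifts and turns the commanded pose from where the row before left it, along the tool's axes as they then stand; what a row does not reach is not made up. A row lasts 1/12 s, in which the tool goes at most 41.7 mm and 7.16 degrees, less where a joint would pass 70% of its speed; a pose out of reach is approached as far as the arm can. A call is refused whole if a number of a shift passes 4.17 or a number of a turn 0.125, either way. A call with a gripper value outside its range is refused whole. "gripper" is the closure, from 0 (fully open) to 1 (shut), set as the call begins (left out, the last holds). The fingers move at their own pace and stop on an object; "squeeze" is the grip in N (left out, the last holds). Time passes only in rows, so rows that do not move let the fingers close. It gives the time, the measured TCP pose, the force, the opening and the grip force at its end, in the units of the state.
- telemetry.state(): the state, without advancing time (a new reading comes with each control period).
- optics.read_camera(name): name is "scene" or "side" or "wrist"; returns a dict with "img" (384x512x3 uint8, red, green, blue), "camera_matrix" (3x3 intrinsics, pixels), "R" (3x3) and "t" (3): a world point X has camera coordinates R X + t. Camera axes: x right, y down, z forward; pixel columns grow to the right and rows downward; lengths in mm; the calibration is good to about 2 mm. A picture is of the moment at which its call begins. There is no depth.
- order.close_job(): hands the job in; it is judged then, once.
The state is a dict: "clock": time; "joints": joint angles; "dq": joint speeds; "tau": joint torques, N m; "tool_pos": TCP position; "orientation": TCP orientation; "ft_force": force on the tool from outside, world axes, zero at the start; "ft_torque": the same for the moment, N m; "gripper_width": finger opening in mm; "gripper_force": force on a finger pad.
Only numpy, scipy, OpenCV 4.12 (cv2) and the standard library are available. Lean on these libraries where they do the work, as an engineer would, in place of code of your own. Each camera call takes 0.05 s, during which the arm holds its last target. There are 200 camera calls.

## Working session

There is one attempt and no reset: what is moved stays moved. The work goes in short steps, Python scripts to look and compute and a tool call to move; the robot and the scene stay as the last step left them, time stands still between calls to the robot, and variables do not carry over. Pictures are saved under pics/ and viewed, at most 10 in all, crops included, and the job is handed in when it is done.

Besides the shell and the picture viewer there is one more tool, called as name([rows], argument=value, ...), one row to a line, values as JSON. step_arm: Moves the arm, as the interface text tells. Its arguments: {"type":"object","properties":{"commands":{"type":"array","items":{"type":"array"}},"gripper":{"type":"number"},"squeeze":{"type":"number"}},"required":["commands"]}

```bash
mkdir -p pics; ls; python3 - <<'E'
from cell import telemetry, optics
import cv2, numpy as np
print(telemetry.state())
for n in ("scene","side"):
    d=optics.read_camera(n)
    cv2.imwrite(f"pics/{n}0.png",cv2.resize(d["img"][:,:,::-1],None,fx=1.5,fy=1.5))
    np.savez(f"{n}0.npz",**d)
    print(n,d["camera_matrix"].round(1).tolist(),(-d["R"].T@d["t"]).round(0), d["R"].round(3).tolist())
E
```

```text
pics
{'clock': 0.0, 'joints': array([ 1.08697133e+00,  1.50951073e-01,  1.43802857e+00,  3.44414924e-05,
        1.55379600e+00, -1.34017949e-01]), 'dq': array([ 9.97165841e-05,  8.11452272e-04, -1.10695754e-04,  9.68374831e-04,
       -1.09607853e-04,  9.07292080e-05]), 'tau': array([ 3.43024121e-04, -7.13051605e+01, -5.70871925e+01, -1.03055336e-04,
        8.89259332e-03,  1.97187154e-05]), 'tool_pos': array([196.96400018, 539.95052706, 230.69658208]), 'orientation': array([-5.46610938e-01, -3.09327529e+00,  1.75360255e-03]), 'ft_force': array([-0.8101534 , -0.3451809 , -0.20378402]), 'ft_torque': array([ 0.00344926,  0.03625433, -0.03283033]), 'gripper_force': 0.0, 'gripper_width': 85.54593462700038}
scene [[376.1, 0.0, 261.7], [0.0, 376.1, 191.1], [0.0, 0.0, 1.0]] [953. 806. 647.] [[-0.88, 0.474, 0.019], [0.235, 0.471, -0.85], [-0.412, -0.744, -0.526]]
side [[446.1, 0.0, 252.0], [0.0, 446.1, 191.6], [0.0, 0.0, 1.0]] [ 432. -868. 1001.] [[0.995, -0.099, -0.007], [-0.076, -0.711, -0.7], [0.065, 0.697, -0.714]]
```

View pics/scene0.png

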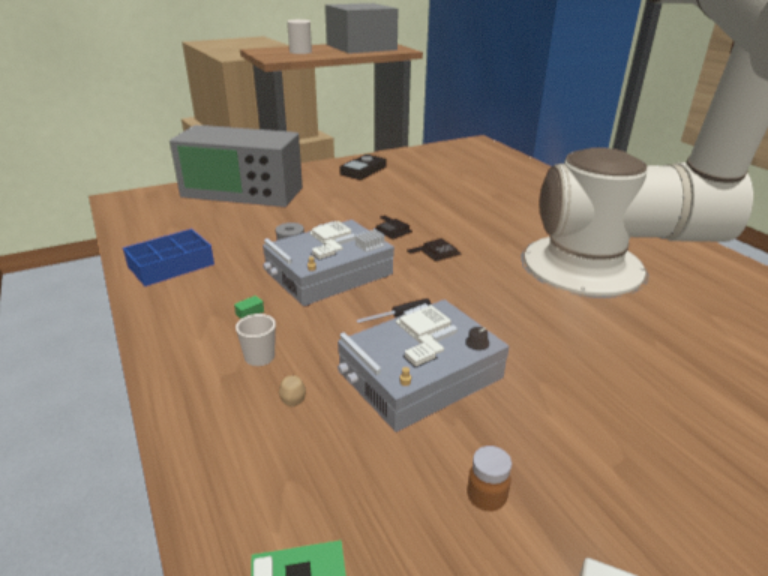

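View pics/side0.png

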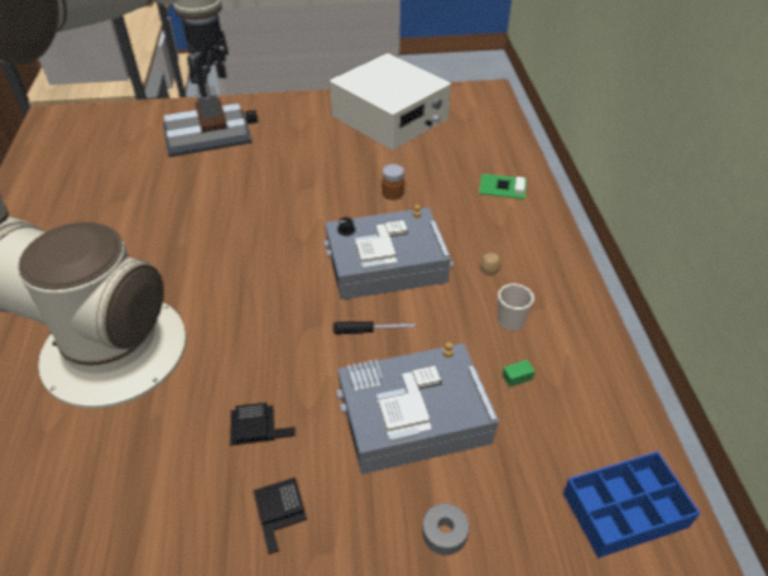

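The scene view shows the dial box at about (425,355) and the heat-sink box at (328,255). In the side view the heat-sink box is the lower one: fins (365,375), tab (427,376), cover (404,410), post (449,350), end stop (483,390). The black look-alikes are at (255,425) and (280,505). I'll enlarge the heat-sink box for measuring.

```bash
cat > h.py <<'E'
import numpy as np, cv2
def ray(d,uv,z):
    K,R,t=d["camera_matrix"],d["R"],d["t"]
    c=-R.T@t; v=R.T@np.linalg.solve(K,np.array([uv[0],uv[1],1.0]))
    return c+v*(z-c[2])/v[2]
def proj(d,X):
    p=d["camera_matrix"]@(d["R"]@np.asarray(X,float)+d["t"]); return p[:2]/p[2]
E
python3 - <<'E'
from h import *
d=dict(np.load("side0.npz")); im=d["img"]
c=im[225:315,220:340]; cv2.imwrite("pics/sidecrop.png",cv2.resize(c[:,:,::-1],None,fx=6,fy=6,interpolation=cv2.INTER_CUBIC))
# white pieces
hsv=cv2.cvtColor(im,cv2.COLOR_RGB2HSV)
m=((hsv[:,:,2]>195)&(hsv[:,:,1]<45)).astype(np.uint8); m[:, :215]=0; m[:225]=0; m[:,345:]=0;m[318:]=0
n,l,s,ce=cv2.connectedComponentsWithStats(m)
for i in range(1,n):
    if s[i,4]>8: print(s[i],ce[i].round(1),im[l==i].mean(0).round(), ray(d,ce[i],87).round(0))
m=((hsv[:,:,2]<175)&(hsv[:,:,2]>60)&(hsv[:,:,1]<70)).astype(np.uint8)
print(im[250,275],im[300,290],im[285,240], hsv[250,275], hsv[295,290])
E
```

```text
[252 244  41  41 856] [271.2 266. ] [217. 221. 222.] [ 537. -237.   87.]
[314 244  16  35  82] [321.3 261.3] [194. 203. 213.] [ 662. -236.   87.]
[238 247   3   8  11] [238.8 250.5] [186. 195. 205.] [ 461. -182.   87.]
[241 247   4  11  12] [242.8 251.9] [185. 194. 203.] [ 471. -187.   87.]
[234 248   4  12  16] [235.6 252.9] [188. 196. 206.] [ 452. -188.   87.]
[259 282  28  10 125] [272.3 286.8] [207. 213. 219.] [ 531. -297.   87.]
[192 196 193] [76 75 78] [127 135 147] [ 68   5 196] [120   9  84]
```

View pics/sidecrop.png

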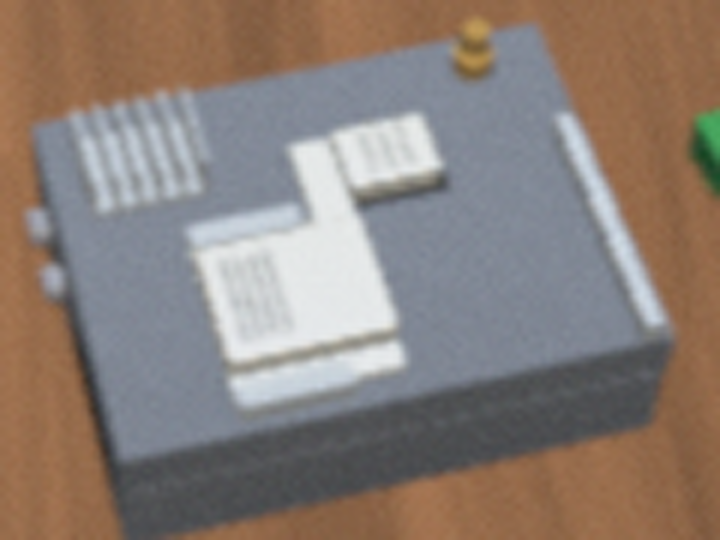

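The crop (6x, offset 220,225) shows the deck corners at (35,125), (540,25), (672,335) and (120,462). The tab top spans (335,130)-(440,190), the dome (195,245)-(398,365), and the end stop is at right. Next I fit the box pose to the deck corners.

```bash
cat >> h.py <<'E'
def fit(P,Q): # model P -> world Q (2D rigid)
    p,q=P.mean(0),Q.mean(0); H=(P-p).T@(Q-q); a=np.arctan2(H[0,1]-H[1,0],H[0,0]+H[1,1])
    c,s=np.cos(a),np.sin(a); Rm=np.array([[c,-s],[s,c]]); return a,Rm,q-Rm@p
E
python3 - <<'E'
from h import *
d=dict(np.load("side0.npz")); sc=dict(np.load("scene0.npz"))
C=np.array([[35,125],[540,25],[672,335],[120,462]])/6+[220,225]-0.4
P=np.array([[-115,85],[115,85],[115,-85],[-115,-85.]])
Q=np.array([ray(d,c,75)[:2] for c in C])
a,R,t=fit(P,Q); print("yaw",a,"t",t.round(1),"res",(P@R.T+t-Q).round(1).tolist())
print("sizes",[np.linalg.norm(Q[i]-Q[(i+1)%4]).round(1) for i in range(4)])
W=lambda x,y,z:np.r_[R@[x,y]+t,z]
for name,p in dict(tab=(27,26,87),rear=(-65,-35,84),post=(85,66,101),sink=(-75,50,100),domeTopRL=(-65,-7,93),domeTopRR=(-65,-63,93),domeFR=(5,-63,93),tabFL=(47,41,87),tabNR=(7,11,87),c1=P[0].tolist()+[75],c2=P[1].tolist()+[75],c3=P[2].tolist()+[75],c4=P[3].tolist()+[75]).items():
    p=W(*p); print(name,p.round(1),"side crop",((proj(d,p)-[220,225]+.4)*6).round(0),"scene crop",((proj(sc,p)-[168,140]+.4)*6).round(0))
c=sc["img"][140:205,168:270]
v=cv2.resize(c[:,:,::-1],None,fx=6,fy=6,interpolation=cv2.INTER_CUBIC); cv2.imwrite("pics/scenecrop.png",v)
E
```

```text
yaw 0.1429813996800574 t [ 553.5 -220.2] res [[-0.5, 0.6], [-0.8, 1.0], [1.1, -1.7], [0.2, 0.2]]
sizes [np.float64(230.2), np.float64(167.0), np.float64(229.4), np.float64(169.5)]
tab [ 576.5 -190.6   87. ] side crop [389. 149.] scene crop [278. 154.]
rear [ 494.1 -264.1   84. ] side crop [213. 316.] scene crop [365.  74.]
post [ 628.2 -142.8  101. ] side crop [492.  31.] scene crop [217. 191.]
sink [ 472.1 -181.4  100. ] side crop [141. 133.] scene crop [464. 100.]
domeTopRL [ 490.1 -236.4   93. ] side crop [197. 248.] scene crop [391.  78.]
domeTopRR [ 498.1 -291.8   93. ] side crop [231. 362.] scene crop [338.  42.]
domeFR [ 567.4 -281.8   93. ] side crop [401. 325.] scene crop [231.  72.]
tabFL [ 594.2 -172.9   87. ] side crop [423. 112.] scene crop [260. 175.]
tabNR [ 558.8 -208.3   87. ] side crop [353. 186.] scene crop [297. 133.]
c1 [ 427.5 -152.4   75. ] side crop [ 34. 124.] scene crop [561. 146.]
c2 [ 655.2 -119.7   75. ] side crop [538.  23.] scene crop [185. 269.]
c3 [ 679.4 -287.9   75. ] side crop [676. 338.] scene crop [ 35. 138.]
c4 [ 451.8 -320.7   75. ] side crop [121. 462.] scene crop [392.  37.]
```

View pics/scenecrop.png

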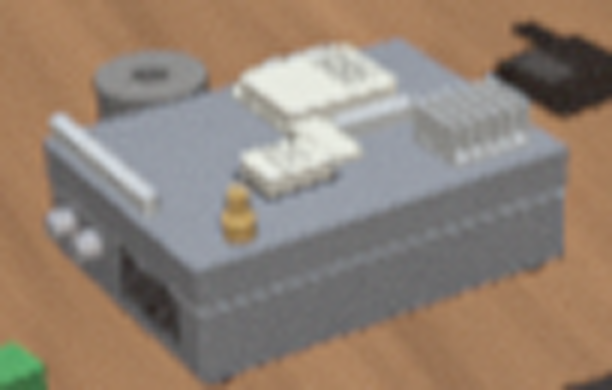

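Side-view residuals are under 2 mm, the sizes match (230x170), and the tab and dome reproject onto what I see. In the scene crop the corners at (567,150), (205,270), (47,142) and (400,38) agree to about 2 px, and suggest x is about 2 mm less. I'll shut the fingers and align with the box.

step_arm([
  [[0,0,0],-0.123],
  [[0,0,0],-0.123],
  [[0,0,0],-0.123],
  [[0,0,0],-0.123],
], gripper=1, squeeze=20)

```text
clock: 0.43
tool_pos: [197.0, 540.0, 230.9]
orientation: [0.233, -3.133, 0.001]
ft_force: [0.7, 0.1, -0.1]
gripper_width: 38.8
gripper_force: 0.0
```

```bash
cat > go.py <<'E'
import sys; from h import *; from cell import telemetry
from scipy.spatial.transform import Rotation as Ro
YAW=0.143; T=np.array([552.3,-220.2])
c,s=np.cos(YAW),np.sin(YAW); RB=np.array([[c,-s],[s,c]])
def go(bx,by,z):
    st=telemetry.state(); R=Ro.from_rotvec(st["orientation"]).as_matrix()
    X=np.r_[RB@[bx,by]+T,z]; p=st["tool_pos"]
    print("t",round(st["clock"],2),"tcp",p.round(1),"box",(RB.T@(p[:2]-T)).round(1),"F",st["ft_force"].round(1),"w",round(st["gripper_width"],1),"tilt",R[2].round(3))
    xb=R[:2,0]; a=np.arctan2(-xb[1],-xb[0]); print("turn needed",round(-(YAW-a),4),"shift cm tool",(R.T@(X-p)/10).round(2))
if __name__=="__main__": go(*map(float,sys.argv[1:]))
E
python3 go.py 30 26 180
```

```text
t 0.43 tcp [197.  540.  230.9] box [-243.3  803.1] F [ 0.7  0.1 -0.1] w 38.8 tilt [ 0.    -0.001 -1.   ]
turn needed 0.0052 shift cm tool [-26.93 -77.85   5.13]
```

step_arm([
  [[-1.1,-3.2,0],0],
  [[-1.1,-3.2,0],0],
  [[-1.1,-3.2,0],0],
  [[-1.1,-3.2,0],0],
  [[-1.1,-3.2,0],0],
  [[-1.1,-3.2,0],0],
  [[-1.1,-3.2,0],0],
  [[-1.1,-3.2,0],0],
  [[-1.1,-3.2,0],0],
  [[-1.1,-3.2,0],0],
  [[-1.1,-3.2,0],0],
  [[-1.1,-3.2,0],0],
])

```text
clock: 1.43
tool_pos: [382.4, 177.1, 231.2]
orientation: [0.223, -3.134, 0.0]
ft_force: [-0.4, 0.2, -0.6]
gripper_width: 0.2
gripper_force: 0.0
```

step_arm([
  [[-1.1,-3.2,0],0],
  [[-1.1,-3.2,0],0],
  [[-1.1,-3.2,0],0],
  [[-1.1,-3.2,0],0],
  [[-1.1,-3.2,0],0],
  [[-1.1,-3.2,0],0],
  [[-1.1,-3.2,0],0],
  [[-1.1,-3.2,0],0],
  [[-1.1,-3.2,0],0],
  [[-1.1,-3.2,0],0],
  [[-1.1,-3.2,0],0],
  [[-1.1,-3.2,0],0],
])

```text
clock: 2.43
tool_pos: [567.6, -184.4, 230.9]
orientation: [0.223, -3.133, -0.0]
ft_force: [-0.0, 0.7, 0.0]
gripper_width: 0.1
gripper_force: 0.0
```

step_arm([
  [[0,0,0],0],
  [[0,0,0],0],
  [[0,0,0],0],
])

```text
clock: 2.68
tool_pos: [567.0, -182.4, 230.9]
orientation: [0.223, -3.133, -0.001]
ft_force: [-0.2, 0.4, 0.7]
gripper_width: -0.2
gripper_force: 0.0
```

```bash
python3 go.py 30 26 130; python3 - <<'E'
from go import *
from cell import optics
d=optics.read_camera("wrist"); np.savez("wrist0.npz",**d)
cv2.imwrite("pics/wrist0.png",cv2.resize(d["img"][:,:,::-1],None,fx=1.5,fy=1.5))
for n,p in dict(tab=(27,26,87),c1=(-115,85,75),c2=(115,85,75),c3=(115,-85,75),c4=(-115,-85,75),stop1=(115,60,75),domeRL=(-65,-7,93),domeRR=(-65,-63,93)).items():
    print(n,(proj(d,np.r_[RB@p[:2]+T,p[2]])*1.5).round(0))
E
```

```text
t 2.68 tcp [ 567.  -182.4  230.9] box [19.9 35.4] F [-0.2  0.4  0.7] w -0.2 tilt [ 0.001  0.001 -1.   ]
turn needed -0.001 shift cm tool [-1.02 -0.94 10.08]
tab [370. 275.]
c1 [460.  56.]
c2 [445. 375.]
c3 [234. 375.]
c4 [194.  57.]
stop1 [414. 375.]
domeRL [316. 139.]
domeRR [227. 139.]
```

View pics/wrist0.png

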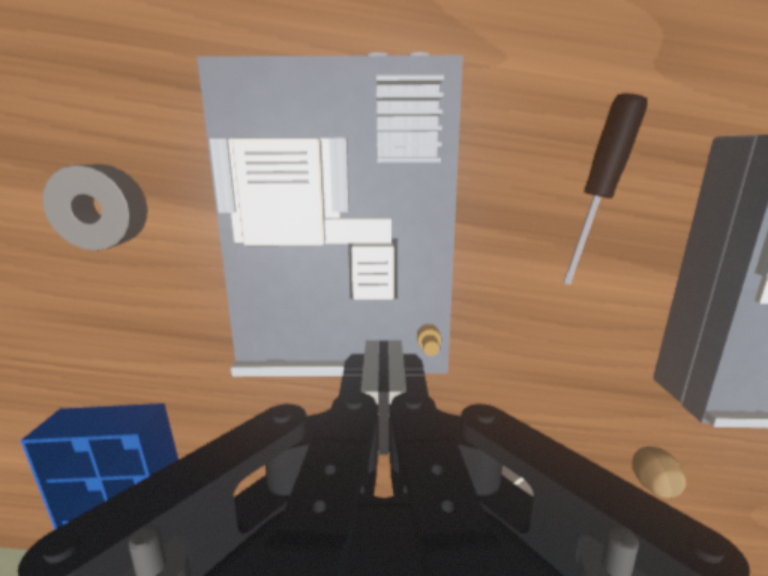

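The wrist view (x1.5) shows the tab centre at (373,273) against a predicted (370,275), and the deck corners at (462,56), (449,374) and (199,57). That matches to about 2 mm, so I shift the estimate +1.5 mm in box y and descend over the tab.

```bash
sed -i 's/T=np.array(\[552.3,-220.2\])/T=np.array([552.1,-218.7])/' go.py
```

step_arm([
  [[-0.5,-0.4,1.0],0],
  [[-0.5,-0.4,2.0],0],
  [[0,0,3.0],0],
  [[0,0,3.0],0],
  [[0,0,2.5],0],
  [[0,0,1.5],0],
  [[0,0,0.5],0],
  [[0,0,0],0],
  [[0,0,0],0],
])

```text
clock: 3.48
tool_pos: [578.7, -189.0, 97.1]
orientation: [-0.224, 3.133, -0.001]
ft_force: [0.6, -0.4, 0.2]
gripper_width: 0.3
gripper_force: 0.0
```

```bash
python3 go.py 30 26 77.5
```

```text
t 3.48 tcp [ 578.7 -189.    97.1] box [30.5 25.7] F [ 0.6 -0.4  0.2] w 0.3 tilt [-0.001 -0.001 -1.   ]
turn needed -0.0002 shift cm tool [0.06 0.04 1.96]
```

Well placed. I'll press down slowly, aiming near the stop, and watch the force.

step_arm([
  [[0,0,0.4],0],
  [[0,0,0.4],0],
  [[0,0,0.25],0],
  [[0,0,0.2],0],
  [[0,0,0.2],0],
  [[0,0,0.15],0],
  [[0,0,0.1],0],
  [[0,0,0.1],0],
  [[0,0,0],0],
  [[0,0,0],0],
])

```text
clock: 4.32
tool_pos: [578.2, -189.2, 78.3]
orientation: [0.223, -3.133, 0.0]
ft_force: [2.0, 0.3, 2.7]
gripper_width: 0.1
gripper_force: 1.1
```

step_arm([
  [[0,0,0.05],0],
  [[0,0,0.05],0],
  [[0,0,0.05],0],
  [[0,0,0],0],
  [[0,0,0],0],
])

```text
clock: 4.73
tool_pos: [578.3, -189.3, 77.4]
orientation: [-0.223, 3.134, -0.001]
ft_force: [-1.8, 0.5, 11.8]
gripper_width: 0.1
gripper_force: 5.7
```

step_arm([
  [[0,0,0.05],0],
  [[0,0,0],0],
  [[0,0,0],0],
])

```text
clock: 4.98
tool_pos: [578.3, -189.3, 77.4]
orientation: [-0.223, 3.133, -0.001]
ft_force: [-4.5, 1.7, 16.6]
gripper_width: 0.0
gripper_force: 8.4
```

Hard stop reached: z is 77.4 and the force is climbing without motion. I'll lift straight up, then go behind the cover.

step_arm([
  [[0,0,-1],0],
  [[0,0,-2.5],0],
  [[0,0,-2.5],0],
  [[0,0,-1],0],
  [[3,-1.5,0],0],
  [[3,-1.5,0],0],
  [[3,-1.5,0],0],
  [[3.2,-1.6,0],0],
  [[0,0,0],0],
  [[0,0,0],0],
])

```text
clock: 5.82
tool_pos: [465.0, -267.7, 146.3]
orientation: [0.219, -3.134, -0.0]
ft_force: [-0.2, 0.5, 0.7]
gripper_width: -0.3
gripper_force: 0.0
```

```bash
python3 go.py -92 -35 80.5; python3 - <<'E'
from go import *
from cell import optics
d=optics.read_camera("side")
cv2.imwrite("pics/side1.png",cv2.resize(d["img"][215:315,215:345,::-1],None,fx=6,fy=6,interpolation=cv2.INTER_CUBIC))
E
```

```text
t 5.82 tcp [ 465.  -267.7  146.3] box [-93.2 -36.1] F [-0.2  0.5  0.7] w -0.3 tilt [ 0.  0. -1.]
turn needed -0.0034 shift cm tool [-0.12  0.11  6.58]
```

View pics/side1.png

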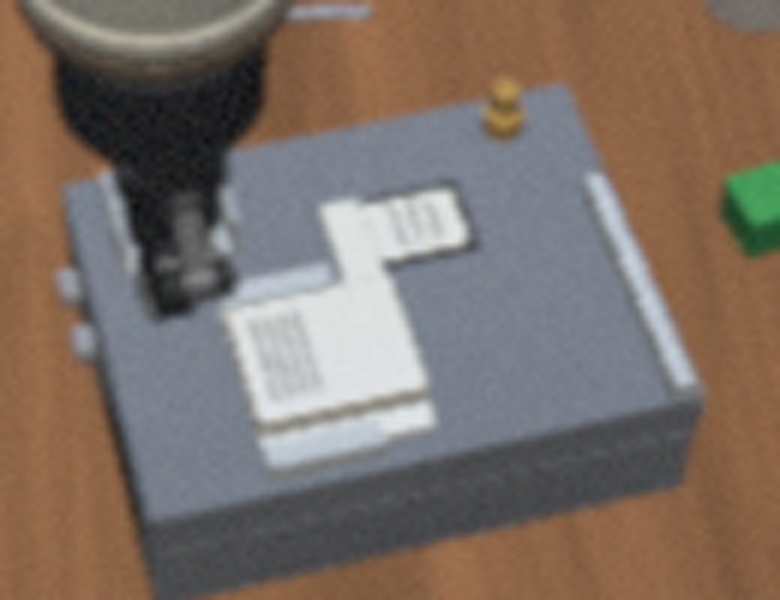

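The tab, at (415,225), is now sunk and shows no front wall. The cover is still seated, with its rear edge at (230,310)-(265,420), and the shut fingers stand above the free deck behind it at (190,290). I'll go down and then push gently.

step_arm([
  [[0,0.1,1],0],
  [[0,0,2],0],
  [[0,0,2],0],
  [[0,0,1],0],
  [[0,0,0.5],0],
  [[0,0,0],0],
  [[0,0,0],0],
])

```text
clock: 6.45
tool_pos: [466.5, -265.8, 81.7]
orientation: [-0.224, 3.133, -0.0]
ft_force: [-0.4, 0.0, 0.8]
gripper_width: 0.7
gripper_force: 0.0
```

```bash
python3 go.py -8 -35 81
```

```text
t 6.45 tcp [ 466.5 -265.8   81.7] box [-91.5 -34.4] F [-0.4  0.   0.8] w 0.7 tilt [-0. -0. -1.]
turn needed -0.0002 shift cm tool [-8.35 -0.06  0.07]
```

step_arm([
  [[-0.4,0,0.05],0],
  [[-0.4,0,0],0],
  [[-0.4,0,0],0],
  [[-0.3,0,0],0],
  [[-0.3,0,0],0],
  [[-0.3,0,0],0],
  [[-0.3,0,0],0],
  [[-0.3,0,0],0],
  [[-0.3,0,0],0],
  [[0,0,0],0],
])

```text
clock: 7.28
tool_pos: [496.2, -261.6, 80.8]
orientation: [-0.223, 3.133, -0.0]
ft_force: [0.1, 1.0, -1.1]
gripper_width: -0.2
gripper_force: 0.0
```

```bash
python3 go.py -8 -35 81
```

```text
t 7.28 tcp [ 496.2 -261.6   80.8] box [-61.4 -34.5] F [ 0.1  1.  -1.1] w -0.2 tilt [-0. -0. -1.]
turn needed -0.0007 shift cm tool [-5.34 -0.05 -0.02]
```

Little force, so it is sliding freely. I'll continue.

step_arm([
  [[-0.3,0,0],0],
  [[-0.4,0,0],0],
  [[-0.4,0,0],0],
  [[-0.4,0,0],0],
  [[-0.4,0,0],0],
  [[-0.4,0,0],0],
  [[-0.4,0,0],0],
  [[-0.4,0,0],0],
  [[-0.4,0,0],0],
  [[-0.4,0,0],0],
  [[-0.3,0,0],0],
  [[-0.3,0,0],0],
])

```text
clock: 8.28
tool_pos: [540.6, -255.2, 80.8]
orientation: [0.223, -3.133, -0.0]
ft_force: [-0.7, -0.4, 0.6]
gripper_width: -0.2
gripper_force: 0.3
```

step_arm([
  [[-0.3,0,0],0],
  [[-0.3,0,0],0],
  [[-0.2,0,0],0],
  [[-0.1,0,0],0],
  [[0,0,0],0],
  [[0,0,0],0],
])

```text
clock: 8.78
tool_pos: [549.2, -254.0, 80.8]
orientation: [0.223, -3.134, 0.0]
ft_force: [-0.2, -0.3, 0.5]
gripper_width: -0.1
gripper_force: 0.0
```

```bash
python3 go.py -8 -35 81; python3 - <<'E'
from go import *
from cell import optics
d=optics.read_camera("side")
cv2.imwrite("pics/side2.png",cv2.resize(d["img"][215:315,215:345,::-1],None,fx=6,fy=6,interpolation=cv2.INTER_CUBIC))
for p in [(3,-63,93),(73,-63,93),(73,-7,93),(73,39,85)]: print(((proj(d,np.r_[RB@p[:2]+T,p[2]])-215)*6).round(0))
E
```

```text
t 8.78 tcp [ 549.2 -254.    80.8] box [ -7.9 -34.5] F [-0.2 -0.3  0.5] w -0.1 tilt [ 0. -0. -1.]
turn needed -0.0007 shift cm tool [ 0.01 -0.05 -0.02]
[420. 381.]
[586. 345.]
[542. 235.]
[506. 162.]
```

View pics/side2.png

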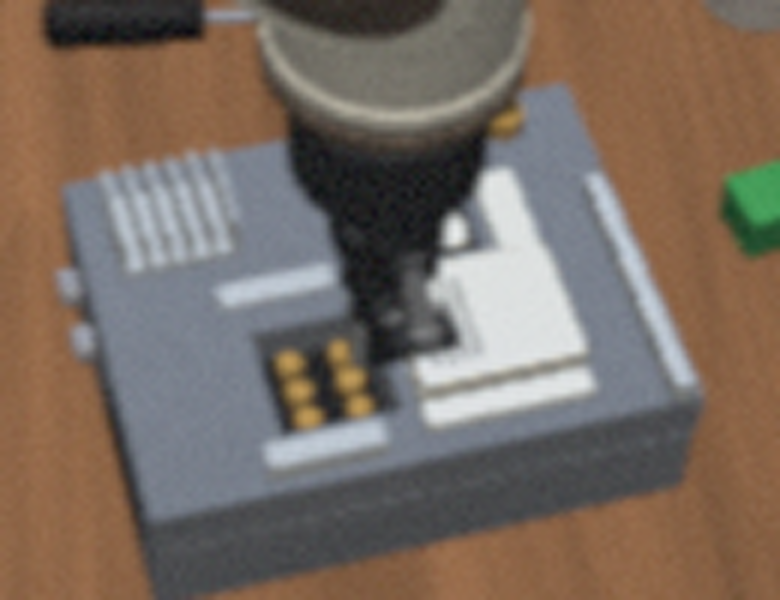

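The cover's dome corners sit at (418,385) and (588,355), close to the prediction for box x = 38 mm. It is clear of the rails, whose near one ends at (385,430), lies flat and straight, and the well with its terminals is open. I'll back off, then lift.

step_arm([
  [[0.5,0,0],0],
  [[1,0,0],0],
  [[1,0,0],0],
  [[0.3,0,-1],0],
  [[0,0,-3],0],
  [[0,0,-3],0],
  [[0,0,-3],0],
  [[0,0,-2],0],
  [[3,0,0],0],
  [[3,0,0],0],
  [[0,0,0],0],
  [[0,0,0],0],
])

```text
clock: 9.83
tool_pos: [460.9, -266.8, 202.2]
orientation: [-0.22, 3.133, -0.002]
ft_force: [-0.1, 0.8, 0.3]
gripper_width: 0.1
gripper_force: 0.0
```

```bash
python3 go.py -70 -35 200; python3 - <<'E'
from go import *
from cell import optics
d=optics.read_camera("side"); im=d["img"]
cv2.imwrite("pics/side3.png",cv2.resize(im[215:315,215:345,::-1],None,fx=6,fy=6,interpolation=cv2.INTER_CUBIC))
d0=dict(np.load("side0.npz"))
print("diff outside box", np.abs(im[130:205,200:320].astype(int)-d0["img"][130:205,200:320]).max())
px=np.array([[418,385],[588,355]])
print([ (RB.T@(ray(d,p/6+215,93)[:2]-T)).round(1) for p in px])
E
```

```text
t 9.83 tcp [ 460.9 -266.8  202.2] box [-97.1 -34.6] F [-0.1  0.8  0.3] w 0.1 tilt [-0.001 -0.001 -1.   ]
turn needed -0.0025 shift cm tool [-2.71 -0.03  0.22]
diff outside box 163
[array([  1.7, -64.6]), array([ 72. , -67.8])]
```

View pics/side3.png

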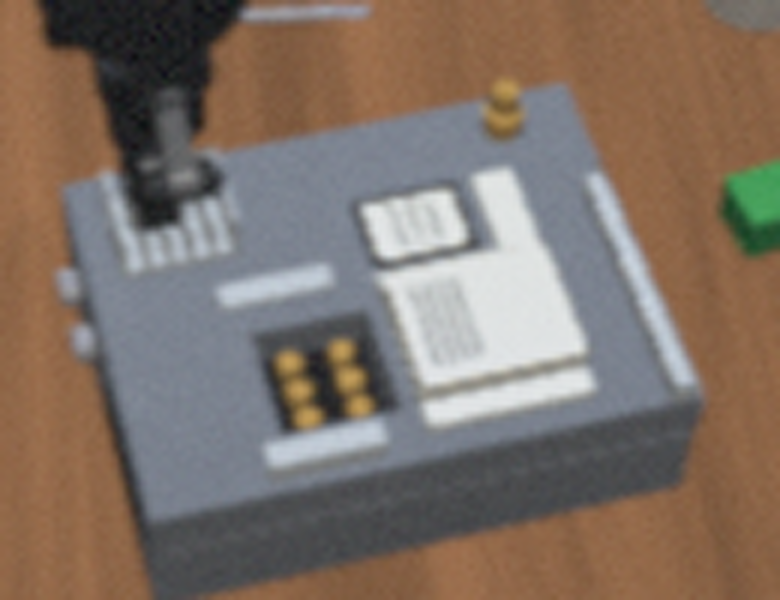

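The cover (dome corners (385,280), (418,385), (588,355)) lies flat at box x of about 37 mm, y of about -37 mm. The tab at (415,225) is sunk, the post at (505,110) has not moved, and the gripper is clear. I'm handing in.

```bash
python3 -c "
from cell import order; print(order.close_job())"
```

```text
the job is handed in; nothing more can be done
None
```

I pressed the heat-sink box's tab to its hard stop and pushed its cover about 67 mm along, out of the rails; it lies flat on the deck. The arm touched nothing else, and the job was handed in after about 10 s with no verdict returned.

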